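Cap two duct fittings for the store

ROBOT

A 7-joint arm with a two-finger parallel gripper is mounted at the origin on the work surface. World frame = base frame: x ahead of the robot, y to its left, z up, the work surface at z = 0. Lengths are in m, angles in rad, forces in N, time in s.
With the tool pointing down it reaches from about 0.425 to 0.925 m from the base axis. Payload 6.8 kg.
Tool frame: the origin (TCP) lies at the very end of the fingers, on their centre line; the grasp point (between the pads) lies 19 mm behind it; z points along the fingers, y is the line along which they close (so a half turn about z gives the same grasp; the last joint's range is limited). The gripper opens to 85 mm and grips with 20 to 120 N. Pads are 22 mm wide; open, the fingers measure 114 mm over their backs; the gripper's body (76 mm by 85 mm) begins 54 mm behind the grasp point. The pads swing forward as they close: fully open they stand 13 mm farther back than shut.
Start: joints at [1.031, 0.477, 0.022, 1.555, -0.011, 1.109, -0.083], TCP at [0.283, -0.613, 0.231] pointing down, gripper open.
Joint ranges: [-2.96, 2.96], [-0.34, 2.1], [-1.41, 1.46], [0.24, 2.44], [-1.37, 4.51], [0.17, 1.92], [-2.96, 2.96]. Speed limits (rad/s): [2.39, 2.39, 3.14, 3.14, 3.14, 3.14, 3.14].

INTERFACE

Orientations are given as a rotation vector (axis times angle).
In Python, from bench import r gives the robot as it stands. The module is installed in compiled form; this text tells all that it offers.
- The arm moves only by the tool servo_tool, never from a script. Its argument "commands" is a list of rows, each a list of 7 numbers: the turn, a rotation vector about the world's x, y, z in degrees, then the shift along the world's x, y, z in mm, then the closure, from 0 (fully open) to 1 (shut). A call has 1 to 5 rows; each row is the pose to reach, as a shift and turn from the pose commanded when the call began; what a row does not reach only later rows make up. A row lasts 1/12 s, in which the tool goes at most 41.7 mm and 7.16 degrees, less where a joint would pass 70% of its speed; a pose out of reach is approached as far as the arm can. A call with a gripper value outside its range is refused whole. The fingers move at their own pace and stop on an object; "force" is the grip in N (left out, the last holds). Time passes only in rows, so rows that repeat a pose let the fingers close. It gives the time, the measured TCP pose, the force, the opening and the grip force at its end, in the units of the state.
- r.get_obs(): the state, without advancing time (a new reading comes with each control period).
- r.grab_frame(name): name is "scene" or "top" or "wrist"; returns (picture, depth): 420x560x3 uint8, blue, green, red; 420x560 float32, m along the optical axis (not along the pixel's ray), 0 where there is no reading.
- r.camera_info(name): a dict with "vertical_fov" (degrees; the focal length in pixels is half the picture's height over the tangent of half this angle, whatever the lens; pixels are square), "cx", "cy" (the principal point, pixels), "cam_to_world" (4x4, takes a point from camera to world coordinates); the wrist camera has in their place "T_tool_cam" (4x4, takes a point from camera to tool coordinates, whose origin is the TCP and whose axes are the flange's). Camera axes: x right, y up, looking along -z (the intrinsics and any distortion apply to the point x, -y, -z); pixel columns grow to the right and rows downward; lengths in m; the calibration is good to about 2 mm. The wrist camera is an equidistant fisheye: a pixel r from the principal point sees the ray r / f radians off the axis. A picture is of the moment at which its call begins: read the wrist's pose just before it. camera_info takes no time and is no camera call.
- r.hand_in(): hands the job in; it is judged then, once.
The state is a dict: "clock": time; "joints": joint angles; "qvel": joint speeds; "tau": joint torques, N m; "tcp_pos": TCP position; "orientation": TCP orientation; "contact_force": force on the tool from outside, world axes, zero at the start; "moment": the same for the moment, N m; "grip_width": finger opening in m; "gripper_force": force on a finger pad.
Only numpy, scipy, OpenCV 4.12 (cv2) and the standard library are available. Lean on these libraries where they do the work, as an engineer would, in place of code of your own. Each camera call takes 0.05 s, during which the arm holds its last target. There are 200 camera calls.

TASK

The elbow and the reducer on the bench are going into the store with their upper ends still open. Close each one with the push-on dust cap of its own size, fully home and square on the spigot, leaving both fittings standing on their flanges about where they are. Leave the spare cap and everything else on the bench alone.

Things in the scene. Friction and masses are not known exactly. Their poses are not given: they have to be found in the camera images.
- elbow: Galvanised 30-degree duct elbow, 63 mm size, loose, about 0.7 kg, standing on a flat round flange 114 mm across and 4 thick. Its upper end is an open spigot leaning 30 degrees from vertical towards the elbow's own -x. Highest point 124 mm. Origin: centre of the flange underside, z up.
- elbow_mouth (a point): Centre of the elbow's open mouth (plane of its rim), 31 mm along the elbow's -x and 111 mm above its origin. Site z points out of the mouth along the spigot axis, 30 degrees from vertical. The spigot is 63 mm outside diameter, drawn in to 55 over its last 12 mm, with a raised stop bead (69 mm across) 29 mm below the rim.
- reducer: Galvanised concentric duct reducer, 80 to 50 mm size, loose, about 0.6 kg, standing on a flat round flange 124 mm across and 4 thick, with a cone up to a vertical open spigot. Height 122 mm. Origin: centre of the flange underside, z up.
- reducer_mouth (a point): Centre of the reducer's open mouth (plane of its rim), 122 mm straight above its origin. Site z points up out of the mouth. The spigot is 50 mm outside diameter, drawn in to 42 over its last 12 mm, with a raised stop bead (56 mm across) 29 mm below the rim.
- cap_red: Red push-on dust cap for the 63 mm spigot: outside diameter 73, inside diameter 68, inside depth 25, body height 28, wall 2.5, about 50 g. A grip rib stands across its top: 38 long along x, 12 thick along y, 20 high (rib top 48 above the origin). Lies open side down. Origin: centre of the open rim (underside), z up through the rib.
- cap_red_seat (a point): Centre of the inside of the red cap's top, 25 mm above the cap's origin; same axes. When the cap is fully home this point is at the centre of the spigot's mouth.
- cap_yellow: Yellow push-on dust cap for the 50 mm spigot: outside diameter 60, inside diameter 55, inside depth 25, body height 28, wall 2.5, about 50 g. A grip rib stands across its top: 38 long along x, 12 thick along y, 20 high (rib top 48 above the origin). Lies open side down. Origin: centre of the open rim (underside), z up through the rib.
- cap_yellow_seat (a point): Centre of the inside of the yellow cap's top, 25 mm above the cap's origin; same axes. When the cap is fully home this point is at the centre of the spigot's mouth.
- cap_blue: Blue push-on dust cap of the 80 mm size, the spare: outside diameter 90, inside 85, inside depth 25, body height 28, wall 2.5, about 50 g. A grip rib stands across its top: 38 long along x, 12 thick along y, 20 high (rib top 48 above the origin). Lies open side down. Origin: centre of the open rim (underside), z up through the rib. Bystander.
- collar: Straight flanged duct collar, 80 mm size, already closed with a blue cap: flange 124 mm across, cap 90 across, 78 mm high. Origin: centre of underside. Bystander.
- spanner: Steel spanner, 200 mm long, lying flat along its x. Origin: at its underside, near the middle. Bystander.
- screwdriver: Screwdriver with orange handle, 200 mm long, lying along its x. Origin: at its underside, near the middle. Bystander.
- tape: Roll of silver foil tape lying flat, 96 mm across, 50 high. Origin: centre of underside. Bystander.
- hammer: Hammer, 300 mm long, lying along its x. Origin: at its underside, near the middle. Bystander.
- tin: Closed steel can with a yellow label, 76 mm across, 110 high. Origin: centre of underside. Bystander.
Mind the look-alikes: they are no part of the job. What is meant by the cap_yellow is not pink, and is the larger of those in its own colour. What is shaped like the cap_red but black or turquoise is not meant.

How it is judged:
By the outcome, as a careful person would: the job done as asked, in the order asked, and still so for the second after the job is handed in, with the robot touching nothing.
It also fails if it takes over 61 s, if anything falls off the work surface, if the arm or the gripper's body presses on something with over 40 N, if the wrist force passes 120 N, or if a joint passes its speed limit or range.

## Working session

There is one attempt and no reset: what is moved stays moved. The work goes in short steps, Python scripts to look and compute and a tool call to move; the robot and the scene stay as the last step left them, time stands still between calls to the robot, and variables do not carry over. Pictures are saved under pics/ and viewed, at most 14 in all, crops included, and the job is handed in when it is done.

Besides the shell and the picture viewer there is one more tool, called after "Request:" as name(argument=value, ...) on one line, values as JSON. servo_tool: Moves the arm, as the interface text tells. Its arguments: {"type":"object","properties":{"commands":{"type":"array"},"force":{"type":"number"}},"required":["commands"]}

```bash
mkdir -p pics; cat > h.py <<'E'
import numpy as np,cv2
from bench import r
from scipy.spatial.transform import Rotation as R
def save(n):
    o=r.get_obs(); im,d=r.grab_frame(n); np.savez(n+'.npz',im=im,d=d,p=o['tcp_pos'],o=o['orientation']); return im,d
def load(n):
    z=np.load(n+'.npz'); return z['im'],z['d'],z['p'],z['o']
def pts(n):
    "world point per pixel for depth picture"
    im,d,p,o=load(n); i=r.camera_info(n); f=210/np.tan(np.radians(i['vertical_fov']/2))
    v,u=np.mgrid[0:420,0:560]; x=(u-i['cx'])/f; y=(v-i['cy'])/f
    if n=='wrist':
        t=np.hypot(x,y); s=np.tan(t)/np.maximum(t,1e-9); x=x*s;y=y*s
        T=np.eye(4);T[:3,:3]=R.from_rotvec(o).as_matrix();T[:3,3]=p; T=T@np.array(i['T_tool_cam'])
    else: T=np.array(i['cam_to_world'])
    P=np.stack([x*d,-y*d,-d],-1)
    return P@T[:3,:3].T+T[:3,3]
E
python3 - <<'E'
from h import *
for n in['scene','top']:
    im,d=save(n); cv2.imwrite(f'pics/{n}0.png',im); i=r.camera_info(n); print(n,{k:np.round(v,3) if not isinstance(v,str) else v for k,v in i.items()},(d>0).mean())
print(r.camera_info('wrist')); print(r.get_obs())
E
```

```text
scene {'vertical_fov': np.float64(50.549), 'cx': np.float64(276.175), 'cy': np.float64(208.919), 'cam_to_world': array([[-0.673, -0.53 ,  0.516,  1.125],
       [ 0.739, -0.502,  0.449,  0.488],
       [ 0.021,  0.684,  0.729,  0.864],
       [ 0.   ,  0.   ,  0.   ,  1.   ]])} 0.9959863945578231
top {'vertical_fov': np.float64(44.784), 'cx': np.float64(285.748), 'cy': np.float64(221.797), 'cam_to_world': array([[-1.600e-02,  9.960e-01, -8.300e-02,  4.320e-01],
       [-1.000e+00, -1.700e-02,  0.000e+00,  4.000e-03],
       [-1.000e-03,  8.300e-02,  9.970e-01,  1.545e+00],
       [ 0.000e+00,  0.000e+00,  0.000e+00,  1.000e+00]])} 0.9959098639455782
{'vertical_fov': 65.70646984690485, 'cx': 278.40131147754596, 'cy': 208.17011001996656, 'T_tool_cam': array([[ 2.13769370e-04,  9.62190333e-01,  2.72377896e-01,
         6.84154390e-02],
       [ 9.99999962e-01, -2.53055577e-04,  1.09106752e-04,
        -1.56833430e-04],
       [ 1.73908207e-04,  2.72377862e-01, -9.62190350e-01,
        -1.42300567e-01],
       [ 0.00000000e+00,  0.00000000e+00,  0.00000000e+00,
         1.00000000e+00]])}
{'clock': 0.1, 'joints': array([ 1.03086734,  0.47770922,  0.02235138,  1.55635309, -0.01148612,
        1.10932005, -0.08308856]), 'qvel': array([-2.08846574e-05, -1.38818363e-03,  2.03888380e-03, -1.18141994e-03,
        8.97088623e-05,  6.85282210e-04, -3.86434675e-04]), 'tau': array([ 4.69810126e-03, -5.97766757e+01,  1.61387902e+00, -2.81958014e+01,
        1.28332412e-02,  5.04709882e-03,  4.28292230e-05]), 'tcp_pos': array([ 0.28226382, -0.61255376,  0.23042842]), 'orientation': array([-3.06708649e+00, -6.72762892e-01,  7.67186545e-04]), 'contact_force': array([ 0.18027794, -0.56928629,  0.19163757]), 'moment': array([0.00443184, 0.01353139, 0.01249248]), 'gripper_force': 0.0, 'grip_width': 0.08532484118625598}
```

View pics/scene0.png

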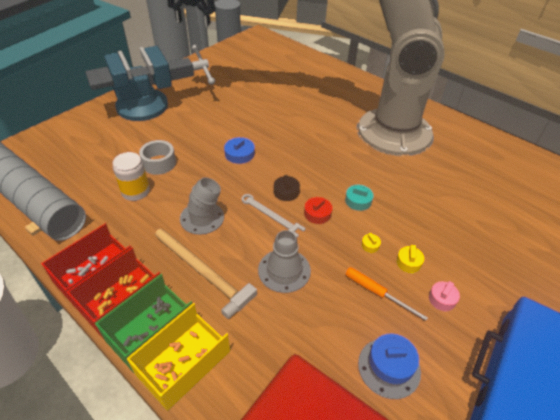

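View pics/top0.png

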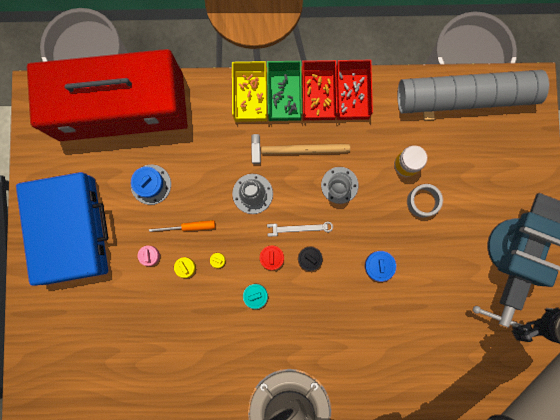

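The top view shows the red cap at (272,258). Its look-alikes are black (311,259) and turquoise (256,296). The large yellow cap is at (185,267), with a small yellow at (218,260) and a pink at (148,256). The reducer is at (252,193), the elbow at (340,186) and the spare blue cap at (380,266). I choose red (272,258) and large yellow (185,267).

```bash
cat > m.py <<'E'
from h import *
def cap(n,lo,hi,box=None,im=None,P=None):
    im,d,_,_=load(n); P=pts(n); h=cv2.cvtColor(im,cv2.COLOR_BGR2HSV)
    m=cv2.inRange(h,lo,hi)>0
    if box: b=np.zeros_like(m); b[box[1]:box[3],box[0]:box[2]]=1; m&=b
    m=cv2.morphologyEx(m.astype(np.uint8),cv2.MORPH_OPEN,np.ones((2,2)))
    c=max(cv2.findContours(m,0,2)[0],key=cv2.contourArea); mm=cv2.drawContours(m*0,[c],-1,1,-1)>0
    Q=P[mm]; z=Q[:,2]
    top=Q[(z>.022)&(z<.034)]; rib=Q[(z>.042)&(z<.055)]
    (cx,cy),rad=cv2.minEnclosingCircle(top[:,:2].astype(np.float32)*1000)
    a=cv2.minAreaRect(rib[:,:2].astype(np.float32)*1000) if len(rib)>4 else None
    w=np.linalg.eigh(np.cov(rib[:,:2].T))[1][:,1] if len(rib)>4 else [1,0]
    print(n,'centre',round(cx,1),round(cy,1),'R',round(rad,1),'rib',a,'ang',np.degrees(np.arctan2(w[1],w[0])).round(1),'ztop',np.median(top[:,2]).round(4),'zrib',np.median(rib[:,2]).round(4),len(top),len(rib))
E
python3 - <<'E'
from m import *
red=((0,150,80),(6,255,255)); yel=((24,150,80),(34,255,255))
cap('top',*red,(250,235,295,280)); cap('top',*yel,(165,250,203,285)); cap('top',*yel,(205,245,232,275))
cap('scene',*red,(295,190,340,228)); cap('scene',*yel,(390,240,432,278))
for n,bs in (('top',((225,165,280,220),(315,160,365,212))),('scene',((250,225,318,295),(172,172,232,238)))):
    P=pts(n)
    for b in bs:
        Q=P[b[1]:b[3],b[0]:b[2]].reshape(-1,3)
        print(n,b,'zmax',Q[:,2].max().round(4))
        for lo,hi in((.003,.008),(.08,.09),(.09,.1),(.1,.11),(.11,.117),(.117,.13)):
            q=Q[(Q[:,2]>lo)&(Q[:,2]<hi)]
            if len(q)>5:
                c,rr=cv2.minEnclosingCircle(q[:,:2].astype(np.float32)*1000); print(lo,np.round(c,1),round(rr,1),len(q),q[:,:2].mean(0).round(4))
T=lambda n,b,k:cv2.resize(load(n)[0][b[1]:b[3],b[0]:b[2]],None,fx=k,fy=k,interpolation=cv2.INTER_CUBIC)
a=T('scene',(165,165,325,297),4); 
cv2.imwrite('pics/c1.png',a)
b=T('top',(140,155,370,285),3.4); cv2.imwrite('pics/c2.png',b)
E
```

```text
top centre 452.2 45.6 R 35.2 rib ((454.31365966796875, 48.20050811767578), (11.763986587524414, 35.09830856323242), 89.31351470947266) ang -177.0 ztop 0.0281 zrib 0.0462 329 51
top centre 429.3 307.2 R 29.1 rib ((430.16729736328125, 308.1490478515625), (37.571617126464844, 11.313163757324219), 28.506549835205078) ang -149.2 ztop 0.0284 zrib 0.0472 212 54
top centre 447.7 208.4 R 20.6 rib None ang 0.0 ztop 0.0237 zrib 0.0435 64 1
scene centre 454.2 49.1 R 35.5 rib ((453.8870544433594, 46.5486946105957), (35.35519027709961, 12.382553100585938), 0.25941064953804016) ang 175.7 ztop 0.0298 zrib 0.0483 346 55
scene centre 427.9 308.9 R 29.7 rib ((430.10546875, 308.389404296875), (34.06719970703125, 10.507760047912598), 34.20288848876953) ang -148.8 ztop 0.03 zrib 0.0495 290 52
top (225, 165, 280, 220) zmax 1.5453
0.003 [650.8 103.2] 113.9 591 [0.652  0.1015]
0.08 [646.7 104.7] 26.5 47 [0.6506 0.1056]
0.09 [649.7 103.8] 27.7 147 [0.6502 0.1046]
0.1 [650.2 104.5] 25.1 17 [0.6409 0.0981]
0.11 [650.2 104.3] 24.6 29 [0.6452 0.0996]
0.117 [649.5 104.8] 23.4 54 [0.6469 0.1042]
top (315, 160, 365,
[... 235 characters left out ...]
 41 [ 0.6683 -0.155 ]
0.117 [ 654.5 -149.1] 24.7 37 [ 0.6644 -0.1587]
scene (250, 225, 318, 295) zmax 0.8642
0.003 [617.8  74.7] 126.5 1049 [0.6439 0.0986]
0.08 [650.7 108.4] 25.5 43 [0.6617 0.1172]
0.09 [648.6 103.8] 28.4 208 [0.6489 0.1033]
0.1 [647.9 103. ] 25.9 114 [0.6491 0.1042]
0.11 [648.5 103.7] 25.2 96 [0.6534 0.1072]
0.117 [649.1 103.5] 23.6 117 [0.6523 0.1059]
scene (172, 172, 232, 238) zmax 0.8642
0.003 [ 641.4 -205.3] 146.6 846 [ 0.6604 -0.174 ]
0.08 [ 658.7 -154.2] 37.6 168 [ 0.6598 -0.1502]
0.09 [ 655.  -151.8] 36.9 182 [ 0.6542 -0.1493]
0.1 [ 653.2 -152.3] 34.7 156 [ 0.6623 -0.1489]
0.11 [ 652.4 -150.5] 29.2 67 [ 0.6671 -0.1465]
0.117 [ 653.8 -151.6] 25.0 61 [ 0.6659 -0.1553]
```

View pics/c1.png

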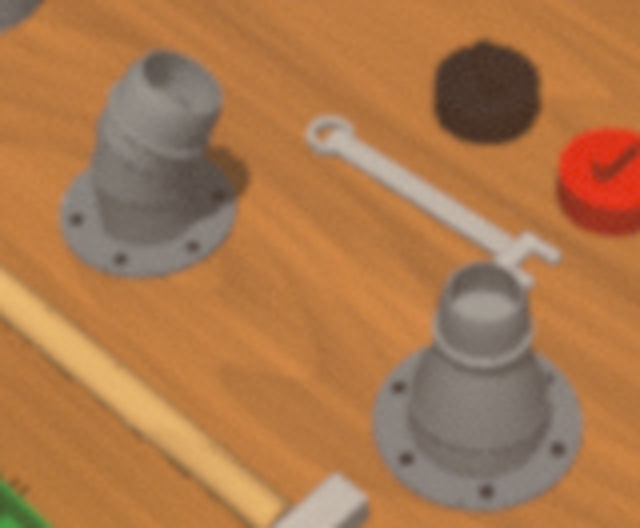

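View pics/c2.png

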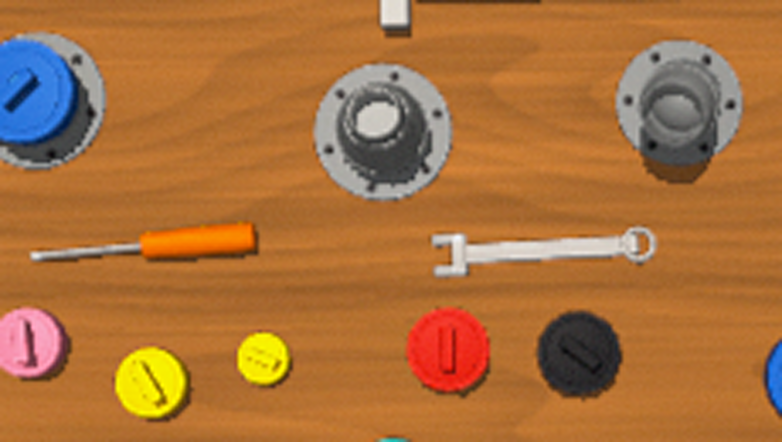

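Close crops confirm the choices: the elbow mouth leans towards the robot, and the reducer is upright. The caps I want are the red one at crop (448,350) and the larger yellow one at (152,383). I'm moving over the red cap now.

Request:
servo_tool(commands=[[0,0,0,0,0,41],[0,0,0,0,0,82],[0,0,-7,0,20,115],[0,0,-14,10,55,120],[0,0,-21,20,95,120]])

```text
invalid input at $.commands[0]: expected 7 numbers
```

Request:
servo_tool(commands=[[0,0,-3.7,16,38,-8],[0,0,-3.7,32,76,-16],[0,0,-3.7,48,114,-24],[0,0,-3.7,64,152,-32],[0,0,-3.7,80,188,-40]])

```text
invalid input at $.commands[0]: expected 7 numbers
```

Request:
servo_tool(commands=[[0,0,0,12,38,-8],[0,0,0,24,76,-16],[0,0,0,36,114,-24],[0,0,0,48,152,-32],[0,0,0,58,190,-40]])

```text
invalid input at $.commands[0]: expected 7 numbers
```

Request:
servo_tool(commands=[[0,0,0,3,38,-8],[0,0,0,6,76,-16],[0,0,0,9,114,-24],[0,0,0,12,152,-32],[0,0,0,12,187,-40]])

```text
invalid input at $.commands[0]: expected 7 numbers
```

Request:
servo_tool(commands=[[0,0,0,0,0,0],[0,0,0,0,0,0]])

```text
invalid input at $.commands[0]: expected 7 numbers
```

```bash
python3 - <<'E'
from m import *
o=r.get_obs(); print(o['tcp_pos'],R.from_rotvec(o['orientation']).as_matrix().round(3),o['clock'],o['joints'].round(3))
im,d=save('wrist'); cv2.imwrite('pics/w1.png',im)
cap('wrist',(0,150,80),(6,255,255))
E
```

```text
[ 0.28226382 -0.61255376  0.23042842] [[ 0.908  0.419 -0.001]
 [ 0.419 -0.908  0.001]
 [-0.    -0.002 -1.   ]] 0.1 [ 1.031  0.478  0.022  1.556 -0.011  1.109 -0.083]Traceback (most recent call last):
  File "<stdin>", line 4, in <module>
  File "m.py", line 7, in cap
    c=max(cv2.findContours(m,0,2)[0],key=cv2.contourArea); mm=cv2.drawContours(m*0,[c],-1,1,-1)>0
ValueError: max() iterable argument is empty
```

View pics/w1.png

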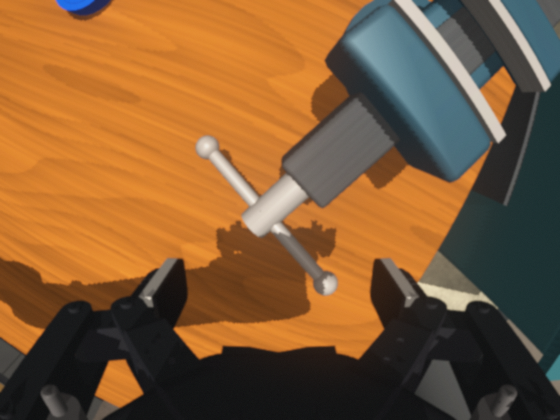

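I left out the closure value, so the calls were refused and nothing moved. The picture shows the vise handle between the fingers at about (265,215), so I'll rise first.

Request:
servo_tool(commands=[[0,0,0,0,0,41,0],[0,0,0,0,0,82,0],[0,0,-7,0,20,115,0],[0,0,-14,10,55,120,0],[0,0,-21,20,95,120,0]])

```text
clock: 0.57
tcp_pos: [0.3021, -0.5197, 0.3542]
orientation: [3.135, 0.087, 0.004]
contact_force: [2.0, 0.8, 0.3]
grip_width: 0.0855
gripper_force: 0.0
```

Request:
servo_tool(commands=[[0,0,-3.7,16,38,-8,0],[0,0,-3.7,32,76,-16,0],[0,0,-3.7,48,114,-24,0],[0,0,-3.7,64,152,-32,0],[0,0,-3.7,80,188,-40,0]])

```text
clock: 0.98
tcp_pos: [0.3826, -0.328, 0.311]
orientation: [3.141, 0.001, 0.0]
contact_force: [0.6, -0.4, 0.2]
grip_width: 0.0854
gripper_force: 0.0
```

Request:
servo_tool(commands=[[0,0,0,12,38,-8,0],[0,0,0,24,76,-16,0],[0,0,0,36,114,-24,0],[0,0,0,48,152,-32,0],[0,0,0,58,190,-40,0]])

```text
clock: 1.4
tcp_pos: [0.4407, -0.1381, 0.271]
orientation: [3.141, 0.001, 0.001]
contact_force: [1.5, 1.1, 0.4]
grip_width: 0.0854
gripper_force: 0.0
```

Request:
servo_tool(commands=[[0,0,0,3,38,-8,0],[0,0,0,6,76,-16,0],[0,0,0,9,114,-24,0],[0,0,0,12,152,-32,0],[0,0,0,12,187,-40,0]])

```text
clock: 1.82
tcp_pos: [0.4525, 0.0492, 0.2311]
orientation: [-3.141, -0.002, -0.001]
contact_force: [1.4, 0.5, 0.0]
grip_width: 0.0853
gripper_force: 0.0
```

Request:
servo_tool(commands=[[0,0,0,0,0,0,0],[0,0,0,0,0,0,0]])

```text
clock: 1.98
tcp_pos: [0.4519, 0.0489, 0.2308]
orientation: [-3.141, -0.009, 0.002]
contact_force: [-0.1, -1.3, 0.8]
grip_width: 0.0852
gripper_force: 0.0
```

```bash
python3 - <<'E'
from m import *
o=r.get_obs(); print(o['tcp_pos'],R.from_rotvec(o['orientation']).as_matrix().round(3),o['clock'],o['joints'].round(3))
im,d=save('wrist'); cv2.imwrite('pics/w2.png',im)
cap('wrist',(0,150,80),(6,255,255))
E
```

```text
[0.45190595 0.0488581  0.23083538] [[ 1.     0.005 -0.001]
 [ 0.005 -1.     0.   ]
 [-0.001 -0.    -1.   ]] 1.9833 [ 0.146  0.141 -0.423  2.036  0.069  0.979 -1.877]
wrist centre 452.4 45.2 R 36.4 rib ((452.1001281738281, 45.65117645263672), (38.74803161621094, 11.427067756652832), 0.4513445496559143) ang -179.8 ztop 0.0284 zrib 0.0474 2914 436
```

View pics/w2.png

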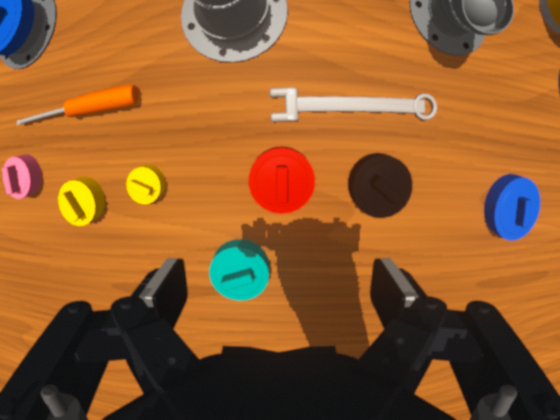

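The wrist view confirms the red cap at (282,180), with its rib along world x. It measures R 36.4, top 28.4 mm and rib 47.4 mm, all as specified. I'll descend and grip the rib.

Request:
servo_tool(commands=[[0,0,0,0,-3.4,-40,0.5],[0,0,0,0,-3.4,-80,0.5],[0,0,0,0,-3.4,-120,0.5],[0,0,0,0,-3.4,-155,0.5],[0,0,0,0,-3.4,-180,0.5]])

```text
clock: 2.45
tcp_pos: [0.4513, 0.0411, 0.0488]
orientation: [3.14, -0.004, -0.004]
contact_force: [-0.1, -0.5, 0.3]
grip_width: 0.0428
gripper_force: 0.0
```

Request:
servo_tool(commands=[[0,0,0,0,0,-12,0.5],[0,0,0,0,0,-19,0.5],[0,0,0,0,0,-19,1],[0,0,0,0,0,-19,1],[0,0,0,0,0,-19,1]], force=60)

```text
clock: 2.87
tcp_pos: [0.4535, 0.0431, 0.0335]
orientation: [3.141, -0.001, 0.003]
contact_force: [0.6, 0.1, -0.6]
grip_width: 0.0106
gripper_force: 59.9
```

Request:
servo_tool(commands=[[0,0,0,0,0,0,1],[0,0,0,0,0,0,1],[0,0,0,0,0,0,1],[0,0,0,0,0,0,1]])

```text
clock: 3.2
tcp_pos: [0.4535, 0.0434, 0.0334]
orientation: [3.141, 0.001, 0.004]
contact_force: [-0.9, -1.0, 7.8]
grip_width: 0.0101
gripper_force: 61.1
```

```bash
python3 - <<'E'
from m import *
# flange & mouth measurement: grey pixels by height, from top/scene/wrist stills
for n,bs in (('top',((225,165,280,220),(315,160,365,212))),('scene',((250,225,318,297),(172,165,232,238))),('wrist',((175,0,295,66),(400,0,535,75)))):
    im=load(n)[0]; P=pts(n); hsv=cv2.cvtColor(im,cv2.COLOR_BGR2HSV)
    for b in bs:
        s=np.s_[b[1]:b[3],b[0]:b[2]]; Q=P[s].reshape(-1,3); h=hsv[s].reshape(-1,3)
        c0=np.array([.65,.104]) if b is bs[0] else np.array([.67,-.155])
        k=(h[:,1]<70)&(np.hypot(*(Q[:,:2]-c0).T)<.09)
        F=Q[k&(Q[:,2]>.0005)&(Q[:,2]<.008)]
        hull=cv2.convexHull(F[:,:2].astype(np.float32)*1000)[:,0]
        A=np.c_[2*hull,np.ones(len(hull))]; x=np.linalg.lstsq(A,(hull**2).sum(1),rcond=None)[0]
        print(n,'flange',x[:2].round(1),'R',np.sqrt(x[2]+x[:2]@x[:2]).round(1),cv2.minEnclosingCircle(hull),len(F), 'zmax',Q[k][:,2].max().round(4),'tip',Q[k][Q[k][:,2]>np.percentile(Q[k][:,2],99.3)].mean(0).round(4))
E
```

```text
top flange [649.4 103.5] R 60.6 ((649.6203002929688, 103.44622039794922), 61.55095291137695) 474 zmax 0.1291 tip [0.6501 0.0999 0.1253]
top flange [ 672.  -162.2] R 55.6 ((671.8436889648438, -162.2607879638672), 56.93743133544922) 405 zmax 0.1297 tip [ 0.6641 -0.159   0.1263]
scene flange [649.4 103.4] R 60.2 ((648.8770141601562, 103.62689971923828), 61.608306884765625) 698 zmax 0.1254 tip [0.6544 0.1085 0.1246]
scene flange [ 671.3 -162.8] R 55.3 ((669.273681640625, -162.21511840820312), 57.825279235839844) 537 zmax 0.1264 tip [ 0.6651 -0.1558  0.1242]
wrist flange [647.1 101.7] R 60.7 ((647.1870727539062, 102.0248794555664), 61.41267776489258) 2740 zmax 0.1087 tip [0.6237 0.1035 0.1057]
wrist flange [ 661.4 -162.2] R 49.1 ((662.9443359375, -161.95164489746094), 55.920631408691406) 1631 zmax 0.122 tip [ 0.6451 -0.1729  0.1155]
```

Gripped. The elbow's lean runs about azimuth 145°, towards -x and +y. I'll lift and look at the elbow from closer.

Request:
servo_tool(commands=[[0,0,0,0,0,35,1],[0,0,0,0,0,75,1],[0,0,0,5,-8,115,1],[0,0,0,20,-25,150,1],[0,0,0,40,-45,180,1]])

```text
clock: 3.62
tcp_pos: [0.4922, -0.0007, 0.2157]
orientation: [-3.141, -0.006, -0.004]
contact_force: [1.6, 0.2, -0.9]
grip_width: 0.0103
gripper_force: 59.9
```

Request:
servo_tool(commands=[[0,0,0,15,-24,25,1],[0,0,0,30,-48,50,1],[0,0,0,45,-72,75,1],[0,0,0,60,-96,87,1],[0,0,0,60,-96,87,1]])

```text
clock: 4.03
tcp_pos: [0.5557, -0.1037, 0.3029]
orientation: [3.138, -0.01, 0.011]
contact_force: [0.7, -0.1, -0.8]
grip_width: 0.0102
gripper_force: 60.0
```

```bash
python3 - <<'E'
from m import *
o=r.get_obs(); print(o['tcp_pos'],o['orientation'].round(3),o['clock'],o['joints'].round(3),o['grip_width'])
im,d=save('wrist'); cv2.imwrite('pics/w3.png',im)
E
```

```text
[ 0.55572253 -0.10372371  0.30285147] [ 3.138 -0.01   0.011] 4.0333 [ 0.344  0.252 -0.328  1.722  0.091  1.174 -1.586] 0.010217728645593479
```

View pics/w3.png

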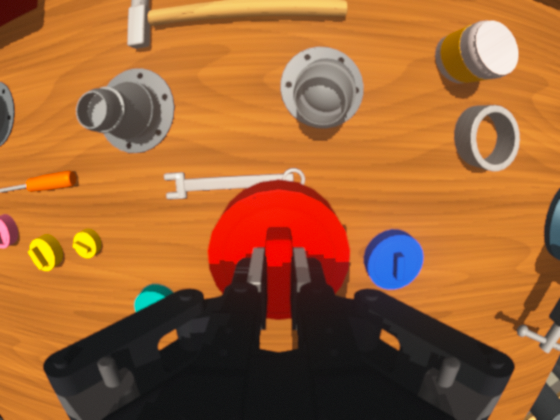

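The elbow mouth is at about (322,97) with its flange around (321,85). The reducer's mouth is at (100,108). The cap is held square. I'll fit the spigot axis.

```bash
cat > elb.py <<'E'
from m import *
from scipy.optimize import least_squares
def elbow(n,b,c0=(.6717,-.1624)):
    im=load(n)[0]; P=pts(n); s=np.s_[b[1]:b[3],b[0]:b[2]]
    Q=P[s].reshape(-1,3); h=cv2.cvtColor(im,cv2.COLOR_BGR2HSV)[s].reshape(-1,3)
    k=(h[:,1]<70)&(np.hypot(*(Q[:,:2]-c0).T)<.075); F=Q[k&(Q[:,2]>0)&(Q[:,2]<.008)]
    hull=cv2.convexHull(F[:,:2].astype(np.float32))[:,0]; c,_=cv2.minEnclosingCircle(hull)
    S=Q[k&(Q[:,2]>.075)]
    def dec(p):
        f=p[0]; ax=np.array([.5*np.cos(f),.5*np.sin(f),.866]); m=np.array([p[1],p[2],.111]); v=S-m; t=v@ax
        return t,np.linalg.norm(v-np.outer(t,ax),axis=1)
    def res(p):
        t,rad=dec(p); ok=(t>-.029)&(t<.004)&(rad>.0285)   # outer wall only
        want=.0315-np.clip((t+.012)/.012,0,1)*.004
        return np.where(ok,rad-want,0)
    f0=np.radians(145); s0=least_squares(res,[f0,c0[0]+.031*np.cos(f0),c0[1]+.031*np.sin(f0)],loss='soft_l1',f_scale=.001,x_scale=[.1,.005,.005])
    p=s0.x; ok=np.abs(res(p)[res(p)!=0])
    d=p[1:]-np.array(c); print(n,'flange',np.array(c).round(4),'mouth',p[1:].round(4),'az',np.degrees(p[0]).round(1),'| off',(np.hypot(*d)).round(4),np.degrees(np.arctan2(d[1],d[0])).round(1),'res',np.median(ok).round(4),len(ok),'top',S[S[:,2]>S[:,2].max()-.004].mean(0).round(4))
if __name__=='__main__':
    elbow('top',(315,160,365,212)); elbow('scene',(172,165,232,238)); elbow('wrist',(270,40,375,135))
E
python3 elb.py
```

```text
top flange [ 0.6718 -0.1623] mouth [ 0.6476 -0.145 ] az 143.5 | off 0.0297 144.5 res 0.0009 123 top [ 0.6645 -0.1573  0.1275]
scene flange [ 0.6693 -0.1622] mouth [ 0.6444 -0.1477] az 155.4 | off 0.0288 149.6 res 0.0011 329 top [ 0.6654 -0.1554  0.1241]
wrist flange [ 0.6706 -0.1643] mouth [ 0.645  -0.1474] az 146.2 | off 0.0306 146.6 res 0.0009 933 top [ 0.6635 -0.16    0.1226]
```

```bash
cat > t.py <<'E'
from h import *
def incap(lo,hi):
    "held cap seen by the wrist camera, in tool frame"
    im,d,p,o=load('wrist'); P=(pts('wrist')-p)@R.from_rotvec(o).as_matrix()
    m=cv2.inRange(cv2.cvtColor(im,cv2.COLOR_BGR2HSV),lo,hi)>0
    Q=P[m&(P[:,:,2]>-.03)&(P[:,:,2]<.05)]; z=Q[:,2]
    h=np.histogram(z,bins=np.arange(-.03,.05,.002)); zt=h[1][h[0].argmax()]+.001
    T=Q[abs(z-zt)<.003]; N=np.c_[T[:,:2],np.ones(len(T))]; a=np.linalg.lstsq(N,T[:,2],rcond=None)[0]
    hull=cv2.convexHull(T[:,:2].astype(np.float32))[:,0]
    hull=hull[hull[:,0]>np.median(T[:,0])-.01]
    A=np.c_[2*hull,np.ones(len(hull))]; x=np.linalg.lstsq(A,(hull**2).sum(1),rcond=None)[0]
    print('cap top z',zt.round(4),'tilt deg',np.degrees(a[:2]).round(1),'centre',x[:2].round(4),'R',np.sqrt(x[2]+x[:2]@x[:2]).round(4),'xmax',T[:,0].max().round(4),'y',T[:,1].min().round(4),T[:,1].max().round(4))
def go(mouth,az,tilt,dist,coff=(0,0)):
    "shift/turn from the present pose to put TCP dist out along spigot axis"
    o=r.get_obs(); R0=R.from_rotvec(o['orientation'])
    n=np.array([np.sin(tilt)*np.cos(az),np.sin(tilt)*np.sin(az),np.cos(tilt)])
    z0=R0.as_matrix()[:,2]; ax=np.cross(z0,-n); s=np.linalg.norm(ax)
    rv=ax/s*np.arctan2(s,z0@-n) if s>1e-6 else ax
    x=(R.from_rotvec(rv)*R0).as_matrix(); t=mouth+n*dist-x[:,0]*coff[0]-x[:,1]*coff[1]
    print('dist',dist,'turn',np.degrees(rv).round(1),'shift',((t-o['tcp_pos'])*1000).round(1),'n',n.round(3))
E
python3 - <<'E'
from t import *
incap((0,150,60),(6,255,255))
for d in(.074,.050):go(np.array([.6452,-.1466,.111]),np.radians(146.3),np.radians(30),d,(-.001,0))
E
```

```text
cap top z 0.005 tilt deg [0.2 0. ] centre [-0.0004  0.0002] R 0.0359 xmax 0.0356 y -0.0357 0.0361
dist 0.074 turn [-16.6 -24.8  -0. ] shift [  61.4  -25.2 -125.4] n [-0.416  0.277  0.866]
dist 0.05 turn [-16.6 -24.8  -0. ] shift [  71.4  -31.9 -146.2] n [-0.416  0.277  0.866]
```

The cap sits centred and square in the grip. I'll move to the standoff on the spigot axis.

Request:
servo_tool(commands=[[-3.3,-5,0,12,-5,-20,1],[-6.6,-10,0,24,-10,-45,1],[-10,-15,0,36,-15,-70,1],[-13.3,-19.8,0,48,-20,-98,1],[-16.6,-24.8,0,60.5,-25,-125,1]])

```text
clock: 4.5
tcp_pos: [0.6057, -0.1217, 0.1839]
orientation: [2.815, -0.003, 0.565]
contact_force: [0.4, -1.9, -1.6]
grip_width: 0.0106
gripper_force: 60.0
```

Request:
servo_tool(commands=[[0,0,0,0,0,0,1],[0,0,0,0,0,0,1],[0,0,0,0,0,0,1]])

```text
clock: 4.75
tcp_pos: [0.6086, -0.1233, 0.1879]
orientation: [2.815, -0.007, 0.564]
contact_force: [0.2, -0.3, -0.6]
grip_width: 0.0106
gripper_force: 59.9
```

```bash
python3 - <<'E'
from t import *
o=r.get_obs(); print(o['joints'].round(3),o['clock'])
im,d=save('wrist'); s,_=save('scene')
cv2.imwrite('pics/w4.png',np.hstack([im[:,100:460],cv2.resize(s[130:270,150:290],(420,420),interpolation=2)]))
incap((0,150,60),(6,255,255))
for d in(.074,.045):go(np.array([.6452,-.1466,.111]),np.radians(146.3),np.radians(30),d)
import elb; elb.elbow('wrist',(150,0,420,200))
E
```

```text
[ 0.102  0.279 -0.179  2.066  0.722  0.527 -2.22 ] 4.75
cap top z 0.005 tilt deg [ 0.3 -0. ] centre [-0.0003 -0.    ] R 0.0357 xmax 0.0354 y -0.0359 0.0359
dist 0.074 turn [-1.  -2.3  0.3] shift [  5.1  -1.9 -13.7] n [-0.416  0.277  0.866]
dist 0.045 turn [-1.  -2.3  0.3] shift [ 17.2  -9.9 -38.8] n [-0.416  0.277  0.866]
wrist flange [ 0.6926 -0.1516] mouth [ 0.6435 -0.1476] az 148.5 | off 0.0492 175.2 res 0.0002 752 top [ 0.6655 -0.1572  0.1228]
```

View pics/w4.png

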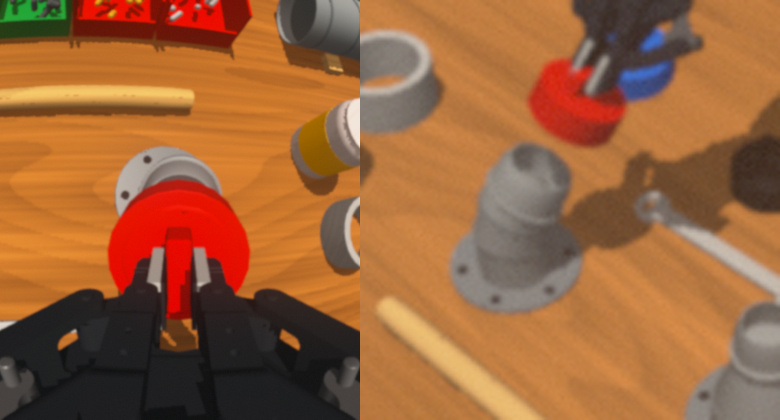

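The scene view shows the cap standing off above the mouth, about 14 mm short of the commanded pose. I'll correct and close in.

Request:
servo_tool(commands=[[-0.5,-1.2,0,3,-1,-7,1],[-1,-2.3,0.3,5,-2,-14,1],[-1,-2.3,0.3,11,-6,-27,1],[-1,-2.3,0.3,17,-10,-38,1],[-1,-2.3,0.3,17,-10,-38,1]])

```text
clock: 5.27
tcp_pos: [0.6255, -0.1354, 0.1483]
orientation: [2.785, -0.007, 0.617]
contact_force: [-0.2, -0.0, -0.8]
grip_width: 0.0102
gripper_force: 60.0
```

```bash
python3 - <<'E'
from t import *
print(r.get_obs()['contact_force'])
s,_=save('scene'); t,_=save('top')
cv2.imwrite('pics/w5.png',np.hstack([cv2.resize(t[140:240,290:390],(400,400),interpolation=2),cv2.resize(s[150:250,150:250],(400,400),interpolation=2)]))
for d in(.033,.008):go(np.array([.645,-.147,.111]),np.radians(147),np.radians(30),d)
E
```

```text
[-0.22298327 -0.03185283 -0.79444288]
dist 0.033 turn [ 0.3 -0.2  0.2] shift [  5.6  -3.5 -10.1] n [-0.419  0.272  0.866]
dist 0.008 turn [ 0.3 -0.2  0.2] shift [ 16.1 -10.3 -31.7] n [-0.419  0.272  0.866]
```

View pics/w5.png

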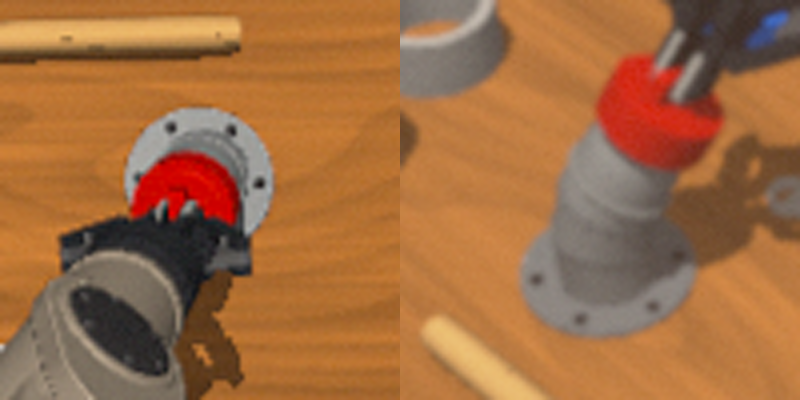

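Both views show the cap coaxial just above the mouth. I'll push on slowly, watching the force.

Request:
servo_tool(commands=[[0.3,-0.2,0.2,3,-2,-5,1],[0.3,-0.2,0.2,6,-3.5,-10,1],[0.3,-0.2,0.2,8,-5,-15,1],[0.3,-0.2,0.2,9,-5.5,-17,1]])

```text
clock: 5.7
tcp_pos: [0.634, -0.1399, 0.1311]
orientation: [2.79, -0.002, 0.625]
contact_force: [-0.1, -0.1, -0.5]
grip_width: 0.0103
gripper_force: 60.0
```

Request:
servo_tool(commands=[[0,0,0,1,-0.7,-2,1],[0,0,0,2,-1.4,-4.3,1],[0,0,0,3,-2,-6.4,1],[0,0,0,3,-2,-6.4,1]])

```text
clock: 6.03
tcp_pos: [0.637, -0.1415, 0.1248]
orientation: [2.79, -0.001, 0.625]
contact_force: [0.4, -0.0, -0.7]
grip_width: 0.0104
gripper_force: 60.0
```

```bash
python3 - <<'E'
from t import *
print(r.get_obs()['contact_force'])
save('wrist');incap((0,150,60),(6,255,255))
for d in(.008,.005):go(np.array([.645,-.147,.111]),np.radians(147),np.radians(30),d)
E
```

```text
[ 0.42321796 -0.04117956 -0.6571685 ]
cap top z 0.005 tilt deg [0.3 0. ] centre [-0.0006 -0.    ] R 0.0359 xmax 0.0353 y -0.0358 0.0359
dist 0.008 turn [-0.  -0.1  0. ] shift [ 4.6 -3.4 -7.1] n [-0.419  0.272  0.866]
dist 0.005 turn [-0.  -0.1  0. ] shift [ 5.9 -4.2 -9.7] n [-0.419  0.272  0.866]
```

Request:
servo_tool(commands=[[0,0,0,1.5,-1.2,-2.3,1],[0,0,0,3,-2.3,-4.5,1],[0,0,0,3.8,-2.9,-6,1],[0,0,0,3.8,-2.9,-6,1]])

```text
clock: 6.42
tcp_pos: [0.6408, -0.1446, 0.1189]
orientation: [2.79, -0.001, 0.625]
contact_force: [-1.4, 0.1, -1.3]
grip_width: 0.0103
gripper_force: 60.0
```

Request:
servo_tool(commands=[[0,0,0,0.4,-0.3,-0.9,1],[0,0,0,0.8,-0.5,-1.7,1],[0,0,0,0.8,-0.5,-1.7,1]])

```text
clock: 6.67
tcp_pos: [0.6416, -0.1448, 0.1179]
orientation: [2.79, -0.001, 0.626]
contact_force: [-3.4, 1.1, 2.2]
grip_width: 0.0101
gripper_force: 60.5
```

Request:
servo_tool(commands=[[0,0,0,0.4,-0.3,-0.9,1],[0,0,0,0.8,-0.5,-1.7,1],[0,0,0,0.8,-0.5,-1.7,1]])

```text
clock: 6.92
tcp_pos: [0.643, -0.1452, 0.1178]
orientation: [2.788, -0.002, 0.629]
contact_force: [-10.1, 4.6, 16.2]
grip_width: 0.0101
gripper_force: 62.6
```

```bash
python3 - <<'E'
from t import *
print(r.get_obs()['contact_force'],r.get_obs()['tcp_pos'])
for d in(.008,.005):go(np.array([.645,-.147,.111]),np.radians(147),np.radians(30),d)
E
```

```text
[-10.08325408   4.60873741  16.1572416 ] [ 0.64295499 -0.14524494  0.11783815]
dist 0.008 turn [ 0.   0.1 -0. ] shift [-1.3  0.4  0.1] n [-0.419  0.272  0.866]
dist 0.005 turn [ 0.   0.1 -0. ] shift [-0.1 -0.4 -2.5] n [-0.419  0.272  0.866]
```

Force is about 20 N along the spigot axis at the expected seated depth, so the cap is home. I'll give it one small extra push, ease off, release and retreat along the axis.

Request:
servo_tool(commands=[[0,0,0,0.4,-0.3,-0.9,1],[0,0,0,0.4,-0.3,-0.9,1],[0,0,0,-0.8,0.5,1.4,1],[0,0,0,-0.8,0.5,1.4,0.45],[0,0,0,-0.8,0.5,1.4,0.45]])

```text
clock: 7.33
tcp_pos: [0.6417, -0.1448, 0.1174]
orientation: [2.79, -0.001, 0.626]
contact_force: [0.3, -0.9, 1.1]
grip_width: 0.0335
gripper_force: 0.0
```

Request:
servo_tool(commands=[[0,0,0,0,0,0,0.45],[0,0,0,-4,3,9,0.45],[0,0,0,-13,8,26,0.45],[0,0,0,-25,16,52,0.45],[0,0,0,-38,24,78,0.45]])

```text
clock: 7.75
tcp_pos: [0.6027, -0.1207, 0.1948]
orientation: [2.791, -0.001, 0.621]
contact_force: [-0.5, 0.7, 0.3]
grip_width: 0.0471
gripper_force: 0.0
```

Request:
servo_tool(commands=[[2,4,0,-12,20,30,0.45],[6,10,0,-24,40,60,0.45],[6,10,0,-24,40,60,0.45]])

```text
clock: 8.0
tcp_pos: [0.5813, -0.078, 0.2601]
orientation: [2.941, 0.005, 0.396]
contact_force: [1.6, -0.5, 0.6]
grip_width: 0.0471
gripper_force: 0.0
```

```bash
python3 - <<'E'
from t import *
o=r.get_obs();print(o['contact_force'],o['tcp_pos'],o['clock'])
w,_=save('wrist'); s,_=save('scene'); t,_=save('top')
cv2.imwrite('pics/w6.png',np.hstack([cv2.resize(w,(400,300)),cv2.resize(s[150:250,150:250],(400,300),interpolation=2)]))
for n,b in(('wrist',None),('scene',(172,150,240,238)),('top',(310,150,370,220))):
    im=load(n)[0]; P=pts(n); m=cv2.inRange(cv2.cvtColor(im,cv2.COLOR_BGR2HSV),(0,150,60),(6,255,255))>0
    m&=np.hypot(P[...,0]-.645,P[...,1]+.147)<.06; m&=P[...,2]>.09; m=cv2.erode(m.astype(np.uint8),np.ones((3,3)))>0 if n=='wrist' else m
    Q=P[m]; nn=np.array([-.419,.272,.866]); t=(Q-[.645,-.147,.111])@nn
    k=abs(t-.003)<.003; T=Q[k]
    if len(T)>20:
        c=T.mean(0); 
        for _ in range(3):
            u,sv,v=np.linalg.svd(T-T.mean(0),full_matrices=False); nv=v[2]*np.sign(v[2,2]); T=T[abs((T-T.mean(0))@nv)<.0015]
        print(n,len(T),'normal',nv.round(3),'tilt',np.degrees(np.arccos(nv[2])).round(1),'az',np.degrees(np.arctan2(nv[1],nv[0])).round(1),'t',np.median((T-[.645,-.147,.111])@nn).round(4),'mean',T.mean(0).round(4))
    g=(cv2.cvtColor(im,cv2.COLOR_BGR2HSV)[...,1]<70)&(np.hypot(P[...,0]-.6717,P[...,1]+.1624)<.075)&(P[...,2]>0)&(P[...,2]<.008)
    if g.sum()>50: print(' flange',cv2.minEnclosingCircle(P[g][:,:2].astype(np.float32)*1000))
E
```

```text
[ 1.55200191 -0.45000731  0.61841761] [ 0.58131421 -0.07796886  0.26010325] 8.0
wrist 2899 normal [-0.426  0.284  0.859] tilt 30.8 az 146.2 t 0.0026 mean [ 0.6463 -0.1454  0.1141]
 flange ((675.8175659179688, -161.9580535888672), 55.46294021606445)
scene 202 normal [-0.421  0.292  0.859] tilt 30.8 az 145.3 t 0.0041 mean [ 0.6504 -0.1413  0.1165]
 flange ((674.1563720703125, -163.56080627441406), 55.98141860961914)
top 155 normal [-0.421  0.287  0.86 ] tilt 30.7 az 145.7 t 0.0026 mean [ 0.6485 -0.1459  0.1153]
 flange ((674.4072265625, -162.83480834960938), 56.67839431762695)
```

View pics/w6.png

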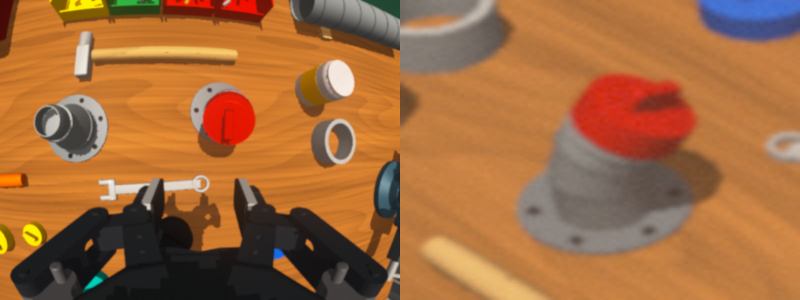

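The red cap is home: its outside top is 2.6 mm (nominal 3 mm) above the mouth plane, its tilt is 30.7°, and the elbow stands on its flange. Next, the yellow cap.

```bash
cat >> t.py <<'E'
def pose(p,yaw):
    o=r.get_obs(); c,s=np.cos(yaw),np.sin(yaw); T=R.from_matrix(np.array([[c,s,0],[s,-c,0],[0,0,-1.]]))
    print('turn',np.degrees((T*R.from_rotvec(o['orientation']).inv()).as_rotvec()).round(1),'shift',((np.array(p)-o['tcp_pos'])*1000).round(1),'joints',o['joints'].round(2),o['clock'])
E
python3 -c "
from t import *
pose((.4295,.308,.2),np.radians(31)); pose((.4295,.308,.2),np.radians(-149))"
```

```text
turn [ 6.  17.7 30.7] shift [-151.1  389.3  -56.2] joints [ 0.18  0.19 -0.29  1.95  0.37  0.79 -1.9 ] 8.15
turn [  23.5   -7.9 -147.3] shift [-151.1  389.3  -56.2] joints [ 0.18  0.19 -0.29  1.95  0.37  0.79 -1.9 ] 8.15
```

Request:
servo_tool(commands=[[0.6,1.8,3,-15,38,0,0.45],[1.2,3.5,6,-30,76,0,0.45],[1.8,5.3,9.2,-45,115,0,0.45],[2.4,7,12.3,-60,153,0,0.45],[3,8.8,15.3,-75,191,0,0.45]])

```text
clock: 8.57
tcp_pos: [0.5028, 0.1104, 0.2533]
orientation: [3.015, 0.415, 0.196]
contact_force: [1.6, -0.8, -0.4]
grip_width: 0.0466
gripper_force: 0.0
```

Request:
servo_tool(commands=[[0.6,1.8,3,-15,38,-8,0.45],[1.2,3.5,6,-30,76,-16,0.45],[1.8,5.3,9.2,-45,115,-24,0.45],[2.4,7,12.3,-60,153,-32,0.45],[3,8.9,15.4,-76,198,-40,0.45]])

```text
clock: 8.98
tcp_pos: [0.4294, 0.301, 0.214]
orientation: [3.025, 0.843, -0.01]
contact_force: [0.7, -0.1, 0.6]
grip_width: 0.0472
gripper_force: 0.0
```

Request:
servo_tool(commands=[[0,0,0,0,0,0,0.45],[0,0,0,0,0,0,0.45]])

```text
clock: 9.15
tcp_pos: [0.4296, 0.3018, 0.2141]
orientation: [3.025, 0.846, -0.01]
contact_force: [0.2, -0.4, 0.3]
grip_width: 0.0467
gripper_force: 0.0
```

```bash
python3 - <<'E'
from t import *
from m import cap
save('wrist'); cap('wrist',(24,150,60),(34,255,255),(180,60,400,300))
for y in(29,31):pose((.4295,.308,.032),np.radians(y))
E
```

```text
wrist centre 427.5 305.9 R 30.0 rib ((427.6586608886719, 306.1874694824219), (37.4709587097168, 11.889320373535156), 30.851125717163086) ang -148.9 ztop 0.0283 zrib 0.0475 2003 494
turn [ 0.2 -0.3 -2.1] shift [  -1.     7.9 -182.5] joints [-0.21  0.31 -0.62  1.89  0.21  1.01 -1.95] 9.2
turn [ 0.2 -0.3 -0.1] shift [  -1.     7.9 -182.5] joints [-0.21  0.31 -0.62  1.89  0.21  1.01 -1.95] 9.2
```

The cap measures R 30.0 with its rib at 31°, so it is the large yellow one. I'll descend and grip.

Request:
servo_tool(commands=[[0,0,0,-2.5,5.5,-40,0.5],[0,0,0,-2.5,5.5,-80,0.5],[0,0,0,-2.5,5.5,-118,0.5],[0,0,0,-2.5,5.5,-148,0.5],[0,0,0,-2.5,5.5,-165,0.5]])

```text
clock: 9.62
tcp_pos: [0.4277, 0.3023, 0.0475]
orientation: [3.025, 0.835, -0.012]
contact_force: [0.4, -0.4, 0.1]
grip_width: 0.0424
gripper_force: 0.0
```

Request:
servo_tool(commands=[[0,0,0,0,0,-10,0.5],[0,0,0,0,0,-17,0.5],[0,0,0,0,0,-17,1],[0,0,0,0,0,-17,1],[0,0,0,0,0,-17,1]], force=60)

```text
clock: 10.03
tcp_pos: [0.4296, 0.3069, 0.0358]
orientation: [-3.026, -0.839, 0.001]
contact_force: [0.1, 1.2, -0.4]
grip_width: 0.0102
gripper_force: 60.0
```

Request:
servo_tool(commands=[[0,0,0,0,0,0,1],[0,0,0,0,0,0,1],[0,0,0,0,0,35,1],[0,0,0,0,0,75,1]])

```text
clock: 10.37
tcp_pos: [0.4269, 0.3051, 0.1085]
orientation: [3.026, 0.841, -0.014]
contact_force: [2.0, 0.9, 0.2]
grip_width: 0.0103
gripper_force: 60.0
```

Request:
servo_tool(commands=[[0,0,0,10,-5,38,1],[0,0,0,20,-10,75,1],[0,0,0,35,-30,105,1],[0,0,0,55,-55,125,1],[0,0,0,55,-55,125,1]])

```text
clock: 10.78
tcp_pos: [0.49, 0.2472, 0.2395]
orientation: [3.029, 0.828, 0.01]
contact_force: [1.5, -0.7, -1.3]
grip_width: 0.0102
gripper_force: 60.1
```

```bash
python3 - <<'E'
from t import *
save('wrist');incap((22,150,50),(35,255,255))
for d in(.073,.045):go(np.array([.6493,.1037,.122]),0,1e-5,d)
# reducer rim now, from scene and top (fresh)
for n,b in (('top',(225,165,280,220)),('scene',(250,215,318,297))):
    save(n); P=pts(n)[b[1]:b[3],b[0]:b[2]].reshape(-1,3)
    F=P[(P[:,2]>.117)&(P[:,2]<.13)]; print(n,cv2.minEnclosingCircle(F[:,:2].astype(np.float32)*1000),len(F))
E
```

```text
cap top z 0.007 tilt deg [ 0.2 -0.1] centre [-0.002  -0.0002] R 0.0296 xmax 0.0278 y -0.0299 0.0295
dist 0.073 turn [-0.   0.1  0. ] shift [ 162.1 -145.2  -42.2] n [0. 0. 1.]
dist 0.045 turn [-0.   0.1  0. ] shift [ 162.  -145.2  -70.2] n [0. 0. 1.]
top ((649.8251342773438, 104.5108413696289), 22.731992721557617) 46
scene ((649.0782470703125, 103.65794372558594), 23.978378295898438) 119
```

The cap is held square, and I'm allowing for a 2 mm fore-aft offset in the grip. On to the reducer.

Request:
servo_tool(commands=[[0,0,0,27,-24,0,1],[0,0,0,54,-48,0,1],[0,0,0,81,-72,0,1],[0,0,0,108,-96,0,1],[0,0,0,136,-120,-10,1]])

```text
clock: 11.35
tcp_pos: [0.6204, 0.1324, 0.2251]
orientation: [-3.025, -0.844, 0.003]
contact_force: [0.6, 0.7, -0.3]
grip_width: 0.0099
gripper_force: 60.0
```

Request:
servo_tool(commands=[[0,0,0,20,-18,-18,1],[0,0,0,27.5,-24,-30,1],[0,0,0,27.5,-24,-30,1],[0,0,0,27.5,-24,-30,1]])

```text
clock: 11.68
tcp_pos: [0.6453, 0.1092, 0.1929]
orientation: [-3.024, -0.842, 0.011]
contact_force: [-0.3, 0.1, -0.3]
grip_width: 0.0104
gripper_force: 60.0
```

```bash
python3 - <<'E'
from t import *
w,_=save('wrist');incap((22,150,50),(35,255,255)); print(r.get_obs()['tcp_pos'])
for d in(.037,.010):go(np.array([.6494,.1039,.122]),0,1e-5,d,(-.002,0))
# the reducer's flange from the present wrist view
P=pts('wrist'); g=(cv2.cvtColor(w,cv2.COLOR_BGR2HSV)[...,1]<70)&(np.hypot(P[...,0]-.65,P[...,1]-.104)<.075)&(P[...,2]>0)&(P[...,2]<.008)
H=cv2.convexHull(P[g][:,:2].astype(np.float32)*1000)[:,0]; print(cv2.minEnclosingCircle(H),g.sum())
s,_=save('scene');t,_=save('top')
cv2.imwrite('pics/w7.png',np.hstack([cv2.resize(t[150:240,205:295],(400,400),interpolation=2),cv2.resize(s[200:300,235:335],(400,400),interpolation=2)]))
E
```

```text
cap top z 0.007 tilt deg [ 0.3 -0.1] centre [-0.0018 -0.0003] R 0.0296 xmax 0.0278 y -0.0299 0.0294
[0.64552002 0.11038278 0.19423908]
dist 0.037 turn [-0.1 -0.3  0. ] shift [  5.6  -5.4 -35.2] n [0. 0. 1.]
dist 0.01 turn [-0.1 -0.3  0. ] shift [  5.6  -5.4 -62.2] n [0. 0. 1.]
((648.8027954101562, 102.05115509033203), 60.925697326660156) 3603
```

View pics/w7.png

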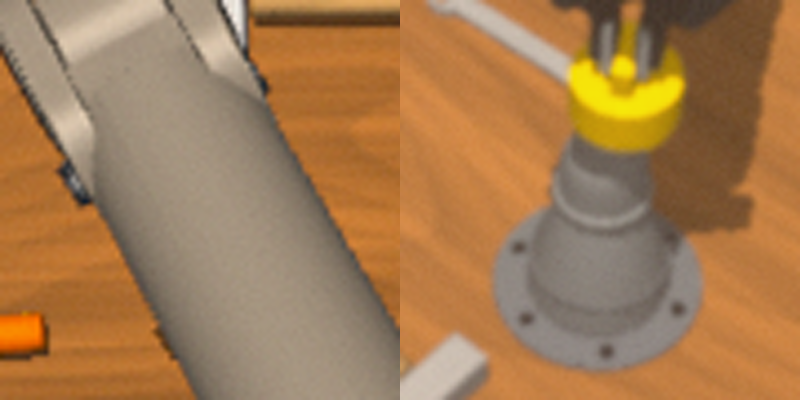

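The scene view shows the cap a little high and short of the axis, as the numbers say. I'll correct the position and lower it.

Request:
servo_tool(commands=[[-0.1,-0.3,0,5.4,-6,-10,1],[-0.1,-0.3,0,5.4,-6,-22,1],[-0.1,-0.3,0,5.4,-6,-32,1],[-0.1,-0.3,0,5.4,-6,-32,1]])

```text
clock: 12.17
tcp_pos: [0.6506, 0.1009, 0.1593]
orientation: [3.025, 0.84, -0.006]
contact_force: [-1.1, -0.3, -1.7]
grip_width: 0.0108
gripper_force: 60.0
```

```bash
python3 - <<'E'
from t import *
for _ in range(3): r.grab_frame('scene'); go(np.array([.6492,.1034,.122]),0,1e-5,.010,(-.002,0))
E
```

```text
dist 0.01 turn [ 0.1 -0.1 -0. ] shift [ -0.2   3.2 -28.5] n [0. 0. 1.]
dist 0.01 turn [ 0.1  0.  -0. ] shift [ -0.9   2.9 -29.5] n [0. 0. 1.]
dist 0.01 turn [ 0.1  0.1 -0. ] shift [ -1.4   2.7 -30.2] n [0. 0. 1.]
```

Request:
servo_tool(commands=[[0,0,0,-0.8,2.9,0,1],[0,0,0,-0.8,2.9,-5,1],[0,0,0,-0.8,2.9,-10,1],[0,0,0,-0.8,2.9,-14,1],[0,0,0,-0.8,2.9,-14,1]])

```text
clock: 12.73
tcp_pos: [0.651, 0.1041, 0.1472]
orientation: [3.025, 0.84, -0.001]
contact_force: [-0.3, -0.3, -0.7]
grip_width: 0.0102
gripper_force: 60.0
```

Request:
servo_tool(commands=[[0,0,0,0,0,-4,1],[0,0,0,0,0,-8,1],[0,0,0,0,0,-8,1]])

```text
clock: 12.98
tcp_pos: [0.6512, 0.1042, 0.1395]
orientation: [3.025, 0.84, 0.0]
contact_force: [-0.6, -0.2, -1.0]
grip_width: 0.0101
gripper_force: 60.1
```

```bash
python3 - <<'E'
from t import *
for _ in range(2): r.grab_frame('scene'); go(np.array([.6492,.1034,.122]),0,1e-5,.010,(-.002,0))
print(r.get_obs()['contact_force'])
E
```

```text
dist 0.01 turn [ 0.1  0.1 -0. ] shift [-0.5  0.1 -7.9] n [0. 0. 1.]
dist 0.01 turn [ 0.1  0.1 -0. ] shift [-0.6  0.1 -8.1] n [0. 0. 1.]
[-1.66892248 -0.61636907 -1.02520313]
```

Free and aligned, with 8 mm left.

Request:
servo_tool(commands=[[0,0,0,-0.4,0,-3,1],[0,0,0,-0.4,0,-6,1],[0,0,0,-0.4,0,-7,1],[0,0,0,-0.4,0,-7,1]])

```text
clock: 13.42
tcp_pos: [0.6513, 0.1044, 0.1332]
orientation: [3.025, 0.84, 0.002]
contact_force: [-0.4, -1.1, -1.0]
grip_width: 0.0102
gripper_force: 60.1
```

Request:
servo_tool(commands=[[0,0,0,0,0,-1,1],[0,0,0,0,0,-2,1],[0,0,0,0,0,-2,1]])

```text
clock: 13.67
tcp_pos: [0.6515, 0.1044, 0.1328]
orientation: [3.024, 0.839, 0.003]
contact_force: [-4.1, -1.3, 7.6]
grip_width: 0.0104
gripper_force: 61.1
```

Request:
servo_tool(commands=[[0,0,0,0,0,-0.5,1],[0,0,0,0,0,-1,1],[0,0,0,0,0,-1,1]])

```text
clock: 13.92
tcp_pos: [0.6515, 0.1044, 0.1328]
orientation: [3.024, 0.839, 0.003]
contact_force: [-7.3, -2.1, 14.3]
grip_width: 0.0107
gripper_force: 61.9
```

It bottoms out at z 132.8 mm, where 132 was expected. One more slight push, then ease, release and rise.

Request:
servo_tool(commands=[[0,0,0,0,0,-1,1],[0,0,0,0,0,-1,1],[0,0,0,0,0,2,1],[0,0,0,0,0,2,0.45],[0,0,0,0,0,2,0.45]])

```text
clock: 14.33
tcp_pos: [0.6518, 0.1048, 0.1328]
orientation: [3.025, 0.84, 0.004]
contact_force: [0.2, 0.8, -0.1]
grip_width: 0.0332
gripper_force: 0.0
```

Request:
servo_tool(commands=[[0,0,0,0,0,0,0.45],[0,0,0,0,0,12,0.45],[0,0,0,0,0,40,0.45],[0,0,0,0,0,80,0.45],[0,0,0,-20,0,110,0.45]])

```text
clock: 14.75
tcp_pos: [0.634, 0.1045, 0.2453]
orientation: [3.026, 0.838, 0.008]
contact_force: [0.9, 0.1, 0.9]
grip_width: 0.0468
gripper_force: 0.0
```

Request:
servo_tool(commands=[[0,0,0,-40,0,10,0.45],[0,0,0,-80,0,20,0.45],[0,0,0,-115,0,20,0.45],[0,0,0,-115,0,20,0.45],[0,0,0,-115,0,20,0.45]])

```text
clock: 15.17
tcp_pos: [0.5152, 0.1046, 0.2637]
orientation: [3.023, 0.841, 0.004]
contact_force: [-0.3, -0.9, 0.5]
grip_width: 0.0471
gripper_force: 0.0
```

```bash
python3 - <<'E'
from t import *
o=r.get_obs();print(o['contact_force'],o['tcp_pos'],o['clock'])
w,_=save('wrist'); s,_=save('scene'); save('top')
cv2.imwrite('pics/w8.png',np.hstack([cv2.resize(w,(400,300)),cv2.resize(s[140:305,140:360],(400,300),interpolation=2)]))
def chk(n,lo,hi,m0,nn,fc):
    im=load(n)[0]; P=pts(n); hs=cv2.cvtColor(im,cv2.COLOR_BGR2HSV); m=cv2.inRange(hs,lo,hi)>0
    m&=np.hypot(P[...,0]-m0[0],P[...,1]-m0[1])<.06; m&=P[...,2]>.08
    Q=P[m]; t=(Q-m0)@nn; T=Q[abs(t-.003)<.004]
    if len(T)<20: print(n,'few'); return
    for _ in range(3):
        v=np.linalg.svd(T-T.mean(0),full_matrices=False)[2][2]; nv=v*np.sign(v[2]); T=T[abs((T-T.mean(0))@nv)<.0015]
    print(n,len(T),'normal',nv.round(3),'off deg',np.degrees(np.arccos(min(1,nv@nn))).round(1),'t',np.median((T-m0)@nn).round(4))
    g=(hs[...,1]<70)&(np.hypot(P[...,0]-fc[0],P[...,1]-fc[1])<.075)&(P[...,2]>0)&(P[...,2]<.008)
    if g.sum()>50: print(' flange',cv2.minEnclosingCircle(P[g][:,:2].astype(np.float32)*1000))
for n in('wrist','scene','top'):
    chk(n,(22,150,50),(35,255,255),np.array([.6493,.1036,.122]),np.array([0,0,1.]),(.6493,.1036))
    chk(n,(0,150,60),(6,255,255),np.array([.6465,-.146,.111]),np.array([-.416,.279,.866]),(.6735,-.1627))
E
```

```text
[-0.32694476 -0.90926813  0.4702675 ] [0.51515064 0.1046222  0.26372124] 15.1667
wrist 2226 normal [-0.003  0.001  1.   ] off deg 0.2 t 0.0033
 flange ((648.0448608398438, 102.00401306152344), 61.23997497558594)
wrist 1572 normal [-0.428  0.286  0.857] off deg 0.0 t 0.0027
 flange ((673.0399169921875, -163.5967254638672), 55.429832458496094)
scene 248 normal [0.027 0.02  0.999] off deg 1.9 t 0.0046
 flange ((649.5863037109375, 103.71372985839844), 61.01167297363281)
scene 214 normal [-0.407  0.294  0.865] off deg 0.0 t 0.0046
 flange ((673.9971313476562, -163.0879669189453), 56.063758850097656)
top 78 normal [0.026 0.001 1.   ] off deg 1.5 t 0.0031
 flange ((649.9544677734375, 103.06996154785156), 61.83558654785156)
top 141 normal [-0.432  0.276  0.859] off deg 0.0 t 0.0026
 flange ((674.3628540039062, -162.7046356201172), 56.457557678222656)
```

View pics/w8.png

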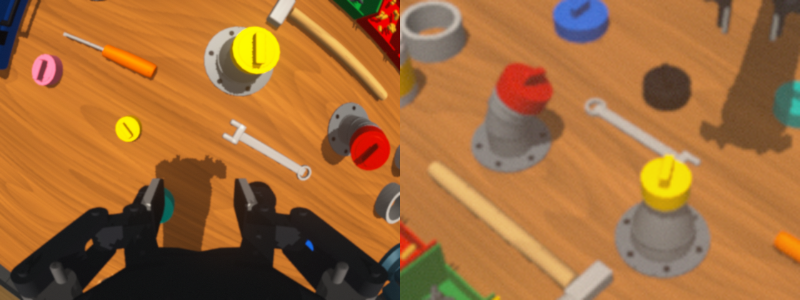

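Both caps are home and square, at pixels (256,50) and (370,148) in the wrist view. Both fittings are standing, nothing else has been disturbed, and the arm is clear. Handing in.

```bash
python3 -c "
from bench import r
print(r.hand_in())"
```

```text
the job is handed in; nothing more can be done
None
```

The job is handed in at about 15 s of the 61 s allowed: the red cap is home and square on the elbow and the yellow cap on the reducer, both still standing on their flanges within about 3 mm of where they were, with nothing else touched.

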